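# Hold the spotted slide flush on the tilted reader

### The job

Take the slide carrier by its blue tab and, with it lying flat on the bench, bring its red spot right under the pipette tip and keep it there still for about a second. Then carry it to the slide reader, tilt it to match the sloping blue face, and press it gently flush there, centred and square in the white outline with the red-spot end uppermost. Finish while still gripping it and pressing it flush (do not let go), and do not bump the pipette stand or shift anything else on the bench.

Things in the scene. Friction and masses are not known exactly. Their poses are not given: they have to be found in the camera images.
- carrier: Loose green plate 130 (x) x 50 (y) x 5 mm, glass slide inlaid on top, about 100 g. Origin: centre of its flat underside, z up. Blue upright grip tab on top at x = -30 mm, y = 0: 30 mm long in x, 12 mm thick in y, top 40 mm above the underside. Red spot at x = +50 mm. Starts flat on the bench, x pointing away from the robot within 0.6 rad.
- spot (a point): Centre of the red spot (12 mm disc) on the carrier's top, at (50, 0, 6) mm in the carrier's frame.
- tab (a point): Middle of the top edge of the carrier's blue grip tab, at (-30, 0, 40) mm in the carrier's frame.
- dispenser: Fixed pipette stand. Origin on the bench straight below the tip, z up, x from tip to foot (away from the robot within 0.3 rad). The black pipette with yellow tip, up to 32 mm thick, leans back towards +x by 26 degrees. Foot 100 x 120 x 18 mm begins at x = 85 mm; column at x = 135 mm, 253 mm high. The -x side is free.
- tip (a point): The point of the pipette tip, 22 mm above the bench.
- reader: Fixed beige slide reader, base 190 (x) x 116 (y) mm. Origin on the bench under its centre; x points away from the robot within 0.35 rad. Its sloping blue face (platen) rises towards +x, so it faces the robot; the slope differs each time, 0.35 to 0.65 rad from level, and stays put in use.
- platen: The reader's sloping blue face, 150 (x, up the slope) x 80 mm (y), white outline 134 x 55 mm for the carrier. Origin: centre of the face, on its surface, 80 to 100 mm above the bench; z is the outward normal. Sprung: sinks straight along -z once pressed with about 2 N, then 1.5 N per mm, at most 7 mm, keeping its angle.
- tip_rack: orange pipette-tip rack, 85 x 120 x 45 mm, loose, between the two machines and further back; leave alone. Origin: centre of its underside.
- beaker: empty glass beaker, 72 mm across, 95 mm high, loose; leave alone. Origin: centre of its underside.
- dish: clear flat round dish, 88 mm across, 15 mm high, loose; leave alone. Origin: centre of its underside.
- tube_rack: black tube rack, 90 x 140 mm, 47 mm high with caps, loose; leave alone. Origin: centre of its underside.
- mug: white mug, 80 mm across, 95 mm high, loose; leave alone. Origin: centre of its underside.
There are look-alikes about, which are no part of the job. There is more than one size of the carrier; the job needs the middle-sized.

How it is judged:
On the way, in this order (a step that is already met when the one before it is completed fails the run):
1. the carrier lies flat on the bench, still, with its red spot under the pipette tip (horizontal distance between spot and tip below 0.006 m and height (world z) of carrier below 0.004 m and angle between carrier's own z axis and vertical below 0.06 rad and linear speed of carrier below 0.02 m/s), for 0.5 s.
2. the carrier is held flush on the reader's sloping face (angle between the z axis of carrier and the z axis of platen, either way round below 0.045 rad and angle between the x axis of carrier and the x axis of platen, either way round below 0.12 rad and x of carrier in the frame of platen between -0.015 and 0.015 m and y of carrier in the frame of platen between -0.012 and 0.012 m and z of carrier in the frame of platen between -0.004 and 0.004 m and contact force between carrier and platen above 2.5 N and contact force between carrier and the fingers above 3 N and linear speed of carrier below 0.02 m/s and x of spot in the frame of platen above 0.03 m), for 0.3 s.
At the end, for the whole second after the job is handed in: Fingers grip the carrier (over 3 N), which presses on the sloping face with over 2.5 N, at rest: parallel within 0.045 rad, within 4 mm of touching, centred within 15 mm along and 12 mm across, long axes within 0.12 rad, red-spot end uppermost (all of step 2); the arm keeps its last pose, push and grip.
It fails at once if the pipette stand is bumped (over 3 N) (contact force between dispenser and anything else above 3 N).
It fails at once if the carrier is pressed on the face with over 25 N (contact force between carrier and platen above 25 N).
It fails at once if another thing on the bench is shifted by over 30 mm (distance of any of tip_rack, beaker, dish, tube_rack, mug from where it was at the start of the episode above 0.03 m).
It also fails if it takes over 58 s, if anything falls off the work surface, if the arm or the gripper's body presses on something with over 40 N, if the wrist force passes 120 N, or if a joint passes its speed limit or range.

### The arm

A 7-joint arm with a two-finger parallel gripper is mounted at the origin on the work surface. World frame = base frame: x ahead of the robot, y to its left, z up, the work surface at z = 0. Lengths are in m, angles in rad, forces in N, time in s.
With the tool pointing down it reaches from about 0.4 to 0.875 m from the base axis. Payload 19.3 kg.
Tool frame: the origin (TCP) lies at the very end of the fingers, on their centre line; the grasp point (between the pads) lies 19 mm behind it; z points along the fingers, y is the line along which they close (so a half turn about z gives the same grasp; the last joint's range is limited). The gripper opens to 85 mm and grips with 20 to 120 N. Pads are 22 mm wide; open, the fingers measure 114 mm over their backs; the gripper's body (76 mm by 85 mm) begins 54 mm behind the grasp point. The pads swing forward as they close: fully open they stand 13 mm farther back than shut.
Start: joints at [-1.39, 0.521, -0.036, 1.599, 0.021, 1.021, -0.113], TCP at [0.155, 0.605, 0.231] pointing down, gripper open.
Joint ranges: [-2.91, 2.91], [-0.3, 2.13], [-1.5, 1.42], [0.17, 2.43], [-1.26, 4.41], [0.16, 1.93], [-2.52, 2.52]. Speed limits (rad/s): [1.89, 1.89, 2.39, 2.39, 3.01, 3.01, 3.01].

### API

Orientations are given as [roll, pitch, yaw] about the fixed x, y, z axes, in that order (R = Rz(yaw) Ry(pitch) Rx(roll)).
In Python, from workcell import monitor, viewer, bot gives the robot as it stands.
- The arm moves only by the tool move_arm, never from a script. Its arguments are lists of equal length, an entry for each row: "gripper": the opening, from 0 (shut) to 1 (fully open); "linear": the shift along the tool's x, y, z in cm, a list of three; "twist": the turn about the tool's z in degrees. A call has 1 to 8 rows; each row shifts and turns the commanded pose from where the row before left it, along the tool's axes as they then stand; what a row does not reach is not made up. A row lasts 1/10 s, in which the tool goes at most 50 mm and 8.59 degrees, less where a joint would pass 70% of its speed; a pose out of reach is approached as far as the arm can. A call with a gripper value outside its range is refused whole. The fingers move at their own pace and stop on an object; "squeeze" is the grip in N (left out, the last holds). Time passes only in rows, so rows that do not move let the fingers close. It gives the time, the measured TCP pose, the force, the opening and the grip force at its end, in the units of the state.
- monitor.observe(): the state, without advancing time (a new reading comes with each control period).
- viewer.grab_frame(name): name is "scene" or "top" or "wrist"; returns a dict with "img" (480x640x3 uint8, red, green, blue), "K" (3x3 intrinsics, pixels), "eye" and "rotation" of the camera in the world. Camera axes: x right, y up, looking along -z (the intrinsics and any distortion apply to the point x, -y, -z); pixel columns grow to the right and rows downward; lengths in m; the calibration is good to about 2 mm. A picture is of the moment at which its call begins. There is no depth.
- bot.job_done(): hands the job in; it is judged then, once.
The state is a dict: "clock": time; "qpos": joint angles; "qd": joint speeds; "joint_efforts": joint torques, N m; "position": TCP position; "tool_rot": TCP orientation; "force": force on the tool from outside, world axes, zero at the start; "moment": the same for the moment, N m; "grip_width": finger opening in m; "finger_force": force on a finger pad.
Only numpy, scipy, OpenCV 4.12 (cv2) and the standard library are available. Lean on these libraries where they do the work, as an engineer would, in place of code of your own. Each camera call takes 0.05 s, during which the arm holds its last target. There are 200 camera calls.

## Working session

There is one attempt and no reset: what is moved stays moved. The work goes in short steps, Python scripts to look and compute and a tool call to move; the robot and the scene stay as the last step left them, time stands still between calls to the robot, and variables do not carry over. Pictures are saved under pics/ and viewed, at most 10 in all, crops included, and the job is handed in when it is done.

Besides the shell and the picture viewer there is one more tool, called as name(argument=value, ...), one argument or row to a line, values as JSON. move_arm: Moves the arm, as the interface text tells. Its arguments: {"type":"object","properties":{"gripper":{"type":"array"},"linear":{"type":"array"},"twist":{"type":"array"},"squeeze":{"type":"number"}},"required":["gripper","linear","twist"]}

```bash
mkdir -p pics; ls; cat > h.py <<'E'
import numpy as np, cv2
from workcell import monitor, viewer, bot
def grab(n,save=None):
    f=viewer.grab_frame(n)
    if save: cv2.imwrite('pics/%s.png'%save,f['img'][:,:,::-1])
    return f
def ray(f,u,v):
    K=np.array(f['K']);R=np.array(f['rotation'])
    p=cv2.undistortPoints(np.array([[[u,v]]],float),K,np.array(f.get('dist',np.zeros(5)),float))[0,0]
    d=R@np.array([p[0],-p[1],-1]);return np.array(f['eye']),d/np.linalg.norm(d)
def onz(f,u,v,z):
    e,d=ray(f,u,v);return e+d*(z-e[2])/d[2]
def tri(a,b):
    # list of (eye,dir) pairs
    A=np.zeros((3,3));B=np.zeros(3)
    for e,d in (a,b):
        P=np.eye(3)-np.outer(d,d);A+=P;B+=P@e
    x=np.linalg.solve(A,B);return x,[np.linalg.norm((np.eye(3)-np.outer(d,d))@(x-e)) for e,d in (a,b)]
def proj(f,X):
    K=np.array(f['K']);R=np.array(f['rotation']);c=R.T@(np.array(X)-np.array(f['eye']));c=c*[1,-1,-1];u=K@c;return u[:2]/u[2]
E
python3 - <<'E'
from h import *
print(monitor.observe())
for n in("scene","top","wrist"):
    f=grab(n,n+'1');print(n,f.keys(),np.round(f['K'],2).tolist(),np.round(f['eye'],4),np.round(f['rotation'],4).tolist(),{k:f[k] for k in f if k not in('img','K','eye','rotation')})
E
```

```text
pics
{'clock': 0.0, 'qpos': array([-1.39021161,  0.52201645, -0.03633423,  1.59994496,  0.0212159 ,
        1.02108489, -0.11278213]), 'qd': array([-5.65977344e-05, -1.91477400e-03, -1.25534936e-03,  1.23764988e-03,
       -1.97130635e-04,  1.13886079e-03, -6.49112964e-04]), 'joint_efforts': array([-1.65632202e-03, -9.27128720e+01,  1.97918482e+00, -3.69918036e+01,
        1.78196415e-02,  8.34356382e-03,  5.07372670e-05]), 'position': array([0.15506093, 0.60514839, 0.23074671]), 'tool_rot': array([-3.14052781e+00,  8.41229889e-05,  2.89082898e+00]), 'force': array([-0.34822494,  0.22965382,  0.4363827 ]), 'moment': array([ 0.02183331,  0.03921993, -0.01560039]), 'finger_force': 0.0, 'grip_width': 0.08493313207228016}
scene dict_keys(['img', 'K', 'eye', 'rotation']) [[450.06, 0.0, 312.5], [0.0, 450.06, 236.69], [0.0, 0.0, 1.0]] [ 1.1725 -0.2242  0.9476] [0.6514, 0.0061, 1.2182] {}
top dict_keys(['img', 'K', 'eye', 'rotation']) [[540.92, 0.0, 319.8], [0.0, 540.92, 236.94], [0.0, 0.0, 1.0]] [ 0.195  -0.0267  1.6285] [0.2227, 0.0014, -1.5227] {}
wrist dict_keys(['img', 'K', 'eye', 'rotation']) [[333.93, 0.0, 321.61], [0.0, 333.93, 244.65], [0.0, 0.0, 1.0]] [0.0831 0.6233 0.3736] [-0.2988, 0.0007, 1.3199] {}
```

```bash
sed -i "s/R=np.array(f\['rotation'\])/R=Rot.from_euler('xyz',f['rotation']).as_matrix()/; 1a from scipy.spatial.transform import Rotation as Rot" h.py; grep -n Rot h.py
```

```text
2:from scipy.spatial.transform import Rotation as Rot
9:    K=np.array(f['K']);R=Rot.from_euler('xyz',f['rotation']).as_matrix()
21:    K=np.array(f['K']);R=Rot.from_euler('xyz',f['rotation']).as_matrix();c=R.T@(np.array(X)-np.array(f['eye']));c=c*[1,-1,-1];u=K@c;return u[:2]/u[2]
```

View pics/scene1.png

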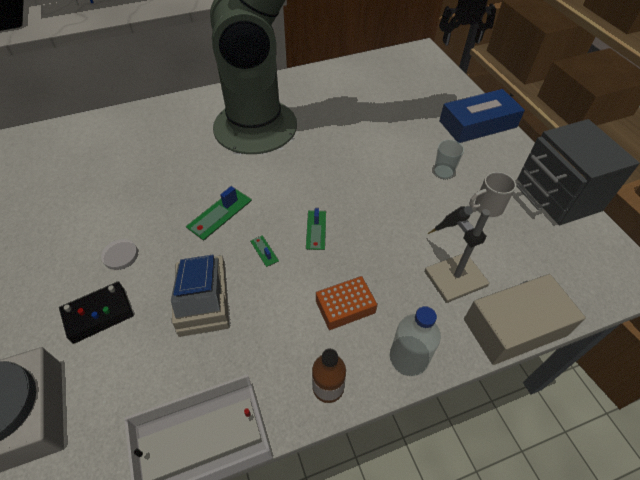

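View pics/top1.png

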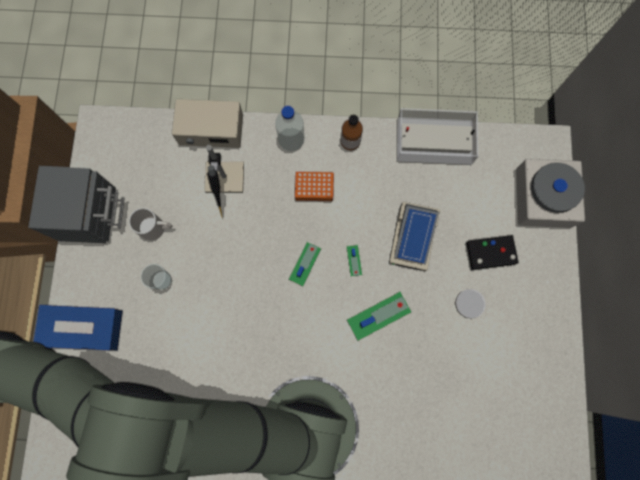

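```bash
python3 - <<'E'
from h import *
S=grab('scene');T=grab('top')
import pickle;pickle.dump((S,T),open('st.pkl','wb'))
for n,f in(('S',S),('T',T)):
    hsv=cv2.cvtColor(f['img'],cv2.COLOR_RGB2HSV)
    for c,lo,hi in(('green',(50,90,40),(80,255,255)),('blue',(105,130,30),(125,255,255)),('red',(0,150,80),(5,255,255)),('yel',(20,110,60),(33,255,255))):
        m=cv2.inRange(hsv,lo,hi)
        cs,_=cv2.findContours(m,cv2.RETR_EXTERNAL,cv2.CHAIN_APPROX_NONE)
        for k in cs:
            if cv2.contourArea(k)<4:continue
            r=cv2.minAreaRect(k); M=cv2.moments(k)
            print(n,c,'cen',round(M['m10']/M['m00'],1),round(M['m01']/M['m00'],1),'area',cv2.contourArea(k),'rect',np.round(r[0],1),np.round(r[1],1),round(r[2],1))
            if c=='green':
                q=[onz(f,*p,0.005)[:2] for p in cv2.boxPoints(r)]
                print('   ',np.round(q,3).tolist(),[round(float(np.linalg.norm(q[i]-q[i-1])),3) for i in range(4)])
crop=lambda f,x,y,w,h,s:cv2.resize(f['img'][y:y+h,x:x+w],None,fx=s,fy=s,interpolation=cv2.INTER_CUBIC)
a=crop(T,280,235,140,110,4);b=crop(T,190,135,60,110,4)
cv2.imwrite('pics/c1.png',np.hstack([a,b])[:,:,::-1])
a=crop(S,160,180,180,150,3);b=crop(S,410,170,80,150,3)
cv2.imwrite('pics/c2.png',np.hstack([a,b])[:,:,::-1])
E
```

```text
S green cen 105.2 309.3 area 26.0 rect [105.5 309.5] [6.7 5.8] 63.4
    [[0.52, -0.521], [0.517, -0.509], [0.536, -0.503], [0.539, -0.515]] [0.02, 0.012, 0.02, 0.012]
S green cen 265.4 253.4 area 190.0 rect [264.2 250.7] [31.1 13.6] 58.0
    [[0.453, -0.139], [0.44, -0.104], [0.536, -0.089], [0.547, -0.123]] [0.096, 0.037, 0.097, 0.035]
S green cen 315.7 231.4 area 563.0 rect [315.7 229.5] [18.3 37.8] 2.6
    [[0.524, -0.011], [0.405, 0.037], [0.425, 0.083], [0.543, 0.033]] [0.047, 0.128, 0.051, 0.128]
S green cen 216.0 216.3 area 1046.0 rect [218.4 212.9] [21.5 66.5] 50.4
    [[0.343, -0.288], [0.237, -0.119], [0.314, -0.099], [0.411, -0.264]] [0.072, 0.199, 0.079, 0.192]
S blue cen 94.6 314.7 area 36.0 rect [ 94.5 314.5] [7. 7.] 90.0
S blue cen 425.6 316.3 area 277.0 rect [425.5 316.5] [19. 19.] 90.0
S blue cen 194.1 275.2 area 873.5 rect [193. 275.] [38. 38.] 90.0
S blue cen 266.8 251.4 area 20.0 rect [267.3 252.6] [11.3  3.5] 68.2
S blue cen 316.4 213.6 area 26.0 rect [316.5 216. ] [14.  3.] 90.0
S blue cen 228.6 196.8 area 193.5 rect [228.7 196.7] [14.1 17.9] 52.1
S blue cen 487
[... 1092 characters left out ...]
 rect [ 77.  328.3] [84.8 42.1] 2.8
T blue cen 300.1 270.8 area 18.0 rect [300. 271.] [2.7 8.9] 26.6
T blue cen 353.1 252.0 area 7.5 rect [353. 252.] [2. 6.] 0.0
T blue cen 492.4 242.0 area 18.5 rect [492.5 242. ] [4. 5.] 90.0
T blue cen 428.0 237.2 area 74.0 rect [427.4 237.8] [ 4.7 48.5] 12.0
T blue cen 416.4 235.7 area 643.5 rect [416.4 235.7] [16.5 42.9] 13.6
T blue cen 405.1 232.4 area 84.5 rect [405.9 232.9] [ 8.5 49.4] 19.2
T blue cen 559.8 185.1 area 120.5 rect [559.8 185.3] [12.7 12. ] 45.0
T blue cen 287.4 112.0 area 89.0 rect [287.5 112. ] [10. 11.] 90.0
T red cen 399.5 304.5 area 7.0 rect [399.5 304.5] [2.8 2.8] 45.0
T red cen 502.8 249.5 area 11.0 rect [503.  249.5] [3. 4.] 90.0
```

View pics/c1.png

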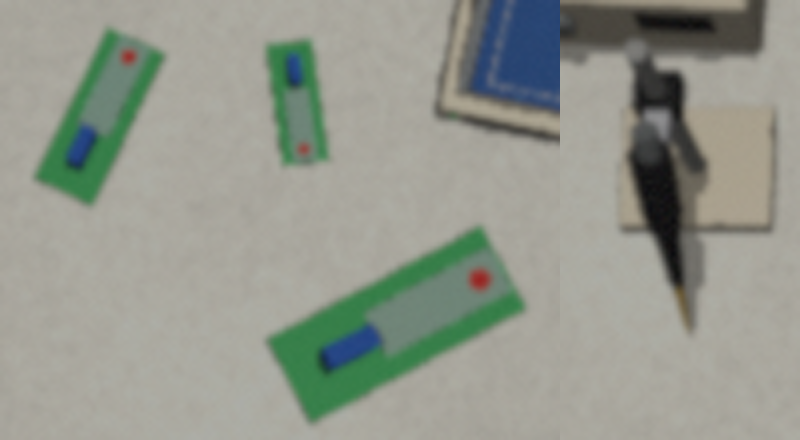

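View pics/c2.png

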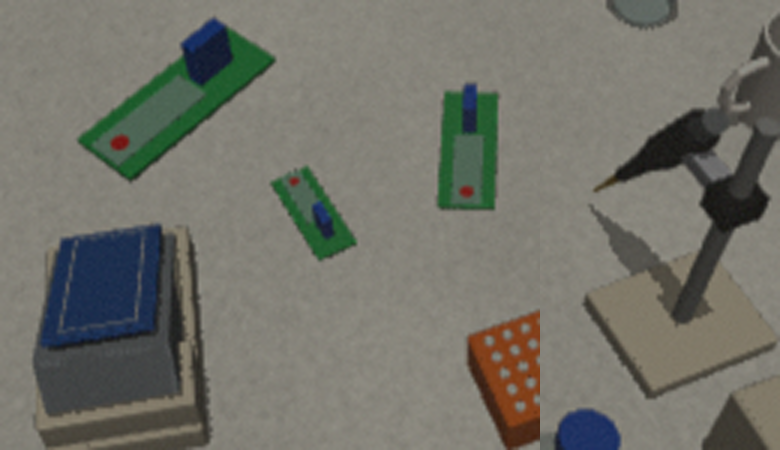

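The three green plates in the top view are (305,264), (354,260) and (379,315), measuring about 125x45, 90x32 and 180x67 mm. The one at top (305,264), scene (316,230), is the middle-sized one (130x50), and the crop confirms its spot points away from the robot. The pipette tip is at about top (222,218), scene (428,233), and the reader is at top (416,236).

```bash
python3 - <<'E'
from h import *
import pickle;S,T=pickle.load(open('st.pkl','rb'))
P=lambda n,s,t:print(n,np.round(tri(ray(S,*s),ray(T,*t))[0],4),np.round(tri(ray(S,*s),ray(T,*t))[1],4))
P('tip',(428.0,233.0),(222.2,217.7))
P('spot',(315.2,243.7),(311.9,249.1))
P('spotbig',(199.4,227.2),(399.5,304.5))
for c,nm in ((S,'S'),(T,'T')):
    print(nm,'tip at z=.022',onz(c,*((428.0,233.0) if nm=='S' else (222.2,217.7)),.022),'spot z=.006',onz(c,*((315.2,243.7) if nm=='S' else (311.9,249.1)),.006))
# tab top: top-face centre
P('tab',(316.5,209),(300,270.5))
# foot front corners (z=.018)
P('foot nr',(605+0,0),(0,0)) if 0 else None
for s in((410+45/3-0,170+302/3),(410+112/3,170+396/3)): print('foot',s,onz(S,*s,.018))
for t in((190+62/4,135+229/4),(190+212/4,135+229/4)): print('footT',t,onz(T,*t,.018))
# platen corners
m=cv2.inRange(cv2.cvtColor(T['img'],cv2.COLOR_RGB2HSV),(100,80,30),(128,255,255))
for f,(x,y) in((S,(194,275)),(T,(416,236))):
    m=cv2.inRange(cv2.cvtColor(f['img'],cv2.COLOR_RGB2HSV),(100,70,30),(128,255,255));m=cv2.morphologyEx(m,cv2.MORPH_CLOSE,np.ones((5,5)))
    k=[c for c in cv2.findContours(m,0,1)[0] if cv2.pointPolygonTest(c,(x,y),False)>0][0]
    h=cv2.convexHull(k);e=.02*cv2.arcLength(h,True)
    print(cv2.approxPolyDP(h,e,True)[:,0].tolist())
E
```

```text
tip [0.604  0.2958 0.026 ] [0.0013 0.0013]
spot [0.5222 0.0159 0.0084] [0.0004 0.0004]
spotbig [ 0.3657 -0.2542  0.0117] [0.0002 0.0002]
S tip at z=.022 [0.60178706 0.29941872 0.022     ] spot z=.006 [0.52066681 0.01696312 0.006     ]
T tip at z=.022 [0.60442513 0.29534424 0.022     ] spot z=.006 [0.52259509 0.01558669 0.006     ]
tab [0.4476 0.0469 0.0522] [0.0009 0.0009]
foot (425.0, 270.6666666666667) [0.7000759  0.23744895 0.018     ]
foot (447.3333333333333, 302.0) [0.79525289 0.24385204 0.018     ]
footT (205.5, 192.25) [0.6845741  0.35526552 0.018     ]
footT (243.0, 192.25) [0.69013555 0.23867874 0.018     ]
[[212, 255], [211, 289], [174, 295], [180, 260]]
[[409, 209], [435, 214], [423, 262], [398, 257]]
```

move_arm(
  gripper=[1, 1, 1, 1, 1, 1, 1, 1],
  linear=[
    [-2, -2.2, 0],
    [-3, -3.3, 0],
    [-3, -3.3, 0],
    [-3, -3.3, 0],
    [-3, -3.3, 0],
    [-3, -3.3, 0],
    [-3, -3.3, 0],
    [-3, -3.3, 0],
  ],
  twist=[0, 0, 0, 0, 0, 0, 0, 0],
)

```text
clock: 1.05
position: [0.3157, 0.3016, 0.2315]
tool_rot: [3.141, 0.0, 2.891]
force: [1.9, 0.7, 0.0]
grip_width: 0.0855
finger_force: 0.0
```

move_arm(
  gripper=[1, 1, 1, 1, 1, 1, 1, 1],
  linear=[
    [-3, -3.3, 0],
    [-3, -3.3, 0],
    [-3, -3.3, 0],
    [-3, -3.4, -0.5],
    [-3, -3.4, 0],
    [-2, -2.2, 2],
    [-1, -1.2, 2],
    [0, 0, 2],
  ],
  twist=[0, 0, 0, 0, 0, 0, 0, 8],
)

```text
clock: 1.85
position: [0.4405, 0.0616, 0.1758]
tool_rot: [3.142, 0.001, 2.748]
force: [0.3, 1.1, -0.6]
grip_width: 0.0855
finger_force: 0.0
```

```bash
python3 - <<'E'
from h import *
o=monitor.observe();print(o['position'],o['tool_rot'],o['clock'],o['force'])
W=grab('wrist','w2')
for X in((.5215,.0162,.006),(.4475,.0466,.04),(.604,.2955,.022)):print(proj(W,X))
E
```

```text
[0.44045203 0.06160156 0.17576797] [3.14157071e+00 1.05640760e-03 2.74804220e+00] 1.85 [ 0.31583469  1.10079549 -0.5845559 ]
[311.35099039 308.91237465]
[309.04158847 245.2450968 ]
[609.57066682 288.05793155]
```

View pics/w2.png

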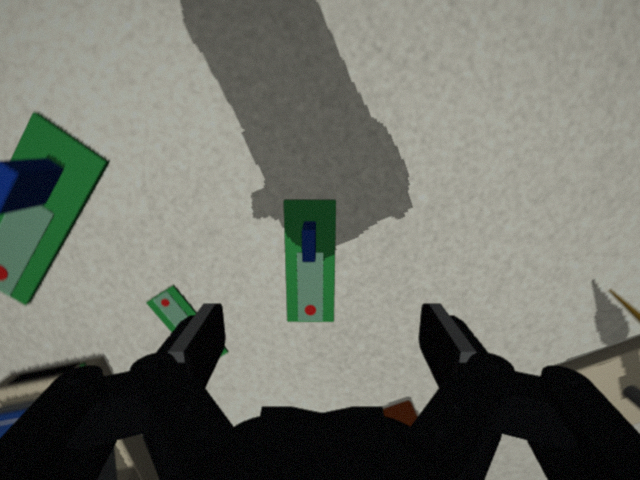

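The wrist view shows the spot at (310,310), within about 1 px of the prediction. The tab is at (309,241), and the plate is square to the tool. The pipette tip is at (611,291).

move_arm(
  gripper=[1, 1, 1, 1, 1],
  linear=[
    [-0.6, -0.6, 2],
    [-0.6, -0.5, 2],
    [0, 0, 2],
    [0, 0, 1.5],
    [0, 0, 0],
  ],
  twist=[0, 0, 0, 0, 0],
)

```text
clock: 2.4
position: [0.4457, 0.0493, 0.1004]
tool_rot: [-3.14, -0.002, 2.754]
force: [-0.5, 0.1, 0.1]
grip_width: 0.0856
finger_force: 0.0
```

```bash
python3 - <<'E'
from h import *
o=monitor.observe();print(o['position'],o['tool_rot'],o['clock'],o['force'])
W=grab('wrist','w3');hsv=cv2.cvtColor(W['img'],cv2.COLOR_RGB2HSV)
for X in((.5215,.0162,.006),(.4475,.0466,.04)):print(proj(W,X))
for lo,hi in(((0,130,60),(6,255,255)),((105,110,20),(125,255,255)),((50,90,25),(80,255,255))):
    for k in cv2.findContours(cv2.inRange(hsv,lo,hi),0,1)[0]:
        if cv2.contourArea(k)>60:
            r=cv2.minAreaRect(k);print(np.round(r[0],1),np.round(r[1],1),round(r[2],1),cv2.boundingRect(k))
            if lo[0]==0:print(onz(W,*r[0],.006))
E
```

```text
[0.4457456  0.04932035 0.10037436] [-3.14024820e+00 -2.11029886e-03  2.75352364e+00] 2.4 [-0.49779521  0.10977749  0.10887729]
[319.61973007 343.03143316]
[319.25370266 265.85912161]
[318.5 344.5] [11. 13.] 90.0 (312, 339, 14, 12)
[0.52243043 0.01482746 0.006     ]
[318. 260.] [16. 54.] 0.0 (310, 233, 17, 55)
[138.5 338. ] [38.8 44.1] 56.3 (110, 314, 56, 49)
[318.5 281. ] [154.  67.] 90.0 (285, 204, 68, 155)
[ 26.5 188. ] [ 53. 142.] 0.0 (0, 117, 54, 143)
```

move_arm(
  gripper=[1, 1, 1, 1, 1, 1],
  linear=[
    [-0.3, -0.2, 2],
    [0, 0, 2],
    [0, 0, 2],
    [0, 0, 1.5],
    [0, 0, 0.8],
    [0, 0, 0],
  ],
  twist=[0, 0, 0, 0, 0, 0],
  squeeze=40,
)

```text
clock: 3.05
position: [0.4486, 0.0463, 0.0184]
tool_rot: [-3.142, -0.0, 2.752]
force: [-0.1, 0.1, -0.0]
grip_width: 0.0856
finger_force: 0.0
```

move_arm(
  gripper=[1, 0, 0, 0, 0, 0, 0, 0],
  linear=[
    [0, 0, 0.6],
    [0, 0, 0],
    [0, 0, 0],
    [0, 0, 0],
    [0, 0, 0],
    [0, 0, 0],
    [0, 0, 0],
    [0, 0, 0],
  ],
  twist=[0, 0, 0, 0, 0, 0, 0, 0],
)

```text
clock: 3.85
position: [0.4486, 0.0462, 0.0125]
tool_rot: [3.141, 0.0, 2.751]
force: [-1.1, 0.2, 6.5]
grip_width: 0.0115
finger_force: 39.5
```

move_arm(
  gripper=[0, 0, 0, 0, 0, 0, 0, 0],
  linear=[
    [0, 0, -0.4],
    [0, 0, -0.3],
    [0.6, 2, 0],
    [1.2, 3.8, 0],
    [1.3, 4, 0],
    [1.3, 4, 0],
    [1.3, 4, 0],
    [0, 0, 0],
  ],
  twist=[0, 0, 0, 0, 0, 0, 0, 0],
  squeeze=60,
)

```text
clock: 4.65
position: [0.4631, 0.2388, 0.0194]
tool_rot: [3.139, -0.0, 2.758]
force: [-0.8, -1.1, -1.0]
grip_width: 0.0108
finger_force: 58.7
```

move_arm(
  gripper=[0, 0, 0, 0, 0, 0, 0, 0],
  linear=[
    [1, 3, 0],
    [0.6, 2, 0],
    [0.3, 1, 0],
    [0, 0, 0],
    [0, 0, 0],
    [0, 0, 0],
    [0, 0, 0],
    [0, 0, 0],
  ],
  twist=[0, 0, 0, -6, -6, -6, -4.4, 0],
)

```text
clock: 5.45
position: [0.469, 0.2942, 0.0194]
tool_rot: [-3.141, -0.0, -3.141]
force: [-0.1, 0.3, -0.9]
grip_width: 0.011
finger_force: 58.9
```

```bash
python3 - <<'E'
from h import *
o=monitor.observe();print(o['position'],o['tool_rot'],o['clock'],o['force'],o['finger_force'])
W=grab('wrist','w4')
R=Rot.from_euler('xyz',o['tool_rot']).as_matrix()
print('spot pred',proj(W,o['position']+R@[-.08,0,.006]),'tip pred',proj(W,(.604,.2955,.022)))
hsv=cv2.cvtColor(W['img'],cv2.COLOR_RGB2HSV)
for k in cv2.findContours(cv2.inRange(hsv,(0,130,60),(6,255,255)),0,1)[0]:
    if cv2.contourArea(k)>40:print(cv2.minAreaRect(k))
E
```

```text
[0.46896776 0.29416964 0.01938433] [-3.14131035e+00 -2.49378232e-04 -3.14060528e+00] 5.45 [-0.06131843  0.30468875 -0.94089013] 58.88376832008362
spot pred [322.60179749 429.1691308 ] tip pred [324.61543871 515.83006368]
```

View pics/w4.png

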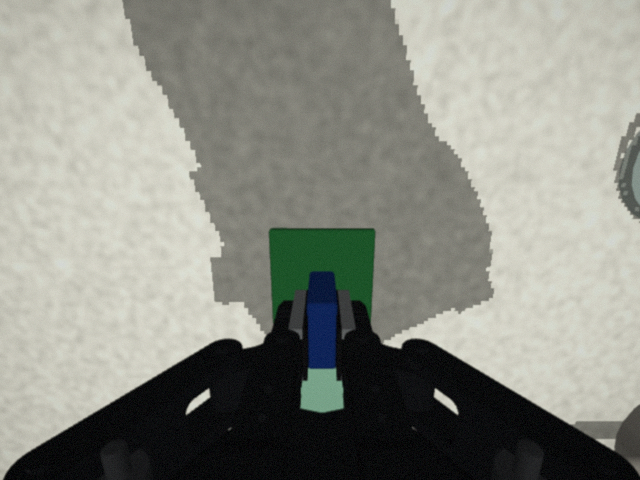

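```bash
python3 - <<'E'
from h import *
S=grab('scene');T=grab('top')
sp=(.549,.2942,.013);tp=(.604,.2955,.022)
for f in(S,T):print(proj(f,sp),proj(f,tp))
c=[]
for f in(S,T):
    u,v=np.int32(proj(f,tp));c.append(cv2.resize(f['img'][v-60:v+60,u-50:u+50],None,fx=4,fy=4,interpolation=cv2.INTER_CUBIC));print(u-50,v-60)
cv2.imwrite('pics/c5.png',np.hstack(c)[:,:,::-1])
E
```

```text
[415.91452612 221.00467791] [427.08082046 234.04960007]
[221.50354442 235.94690051] [222.13727056 217.83145863]
377 174
172 157
```

View pics/c5.png

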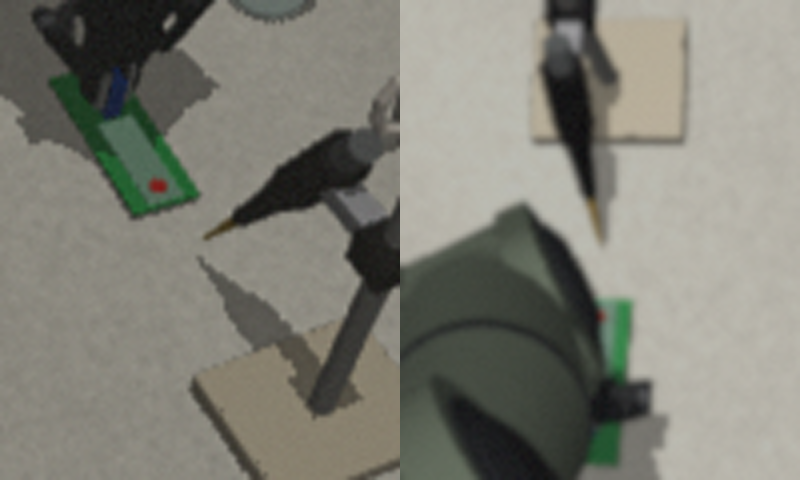

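move_arm(
  gripper=[0, 0, 0, 0, 0, 0, 0, 0],
  linear=[
    [-1, 0.1, 0],
    [-1.5, 0, 0],
    [-1.5, 0, 0],
    [-1, 0, 0],
    [-0.4, 0, 0],
    [0, 0, 0.4],
    [0, 0, 0.3],
    [0, 0, 0],
  ],
  twist=[0, 0, 0, 0, 0, 0, 0, 0],
)

```text
clock: 6.4
position: [0.5224, 0.2962, 0.0126]
tool_rot: [-3.142, -0.0, -3.141]
force: [-3.0, -2.3, 11.6]
grip_width: 0.0113
finger_force: 60.8
```

```bash
python3 - <<'E'
from h import *
o=monitor.observe();print(o['position'],o['tool_rot'],o['clock'],o['force'],o['finger_force'])
S=grab('scene');T=grab('top')
R=Rot.from_euler('xyz',o['tool_rot']).as_matrix();sp=o['position']+R@[-.08,0,.006];tp=(.604,.2955,.022)
c=[]
for f in(S,T):
    print(proj(f,sp),proj(f,tp))
    u,v=np.int32(proj(f,tp));c.append(cv2.resize(f['img'][v-30:v+30,u-25:u+25],None,fx=8,fy=8,interpolation=cv2.INTER_CUBIC));print(u-25,v-30)
cv2.imwrite('pics/c6.png',np.hstack(c)[:,:,::-1])
hsv=cv2.cvtColor(S['img'],cv2.COLOR_RGB2HSV)
for k in cv2.findContours(cv2.inRange(hsv,(0,120,60),(6,255,255)),0,1)[0]:
    r=cv2.minAreaRect(k)
    if 400<r[0][0]<450:print(r,onz(S,*r[0],.006))
E
```

```text
[0.52236499 0.29618955 0.01263794] [-3.1415458e+00 -2.9020292e-04 -3.1410053e+00] 6.4 [-3.01637392 -2.2827495  11.57949476] 60.760422348976135
[425.87158168 237.09331061] [427.08082046 234.04960007]
402 204
[222.73571727 219.59914052] [222.13727056 217.83145863]
197 187
((426.00006103515625, 236.00003051757812), (2.8284268379211426, 2.8284268379211426), 45.0) [0.59891145 0.29865525 0.006     ]
```

View pics/c6.png

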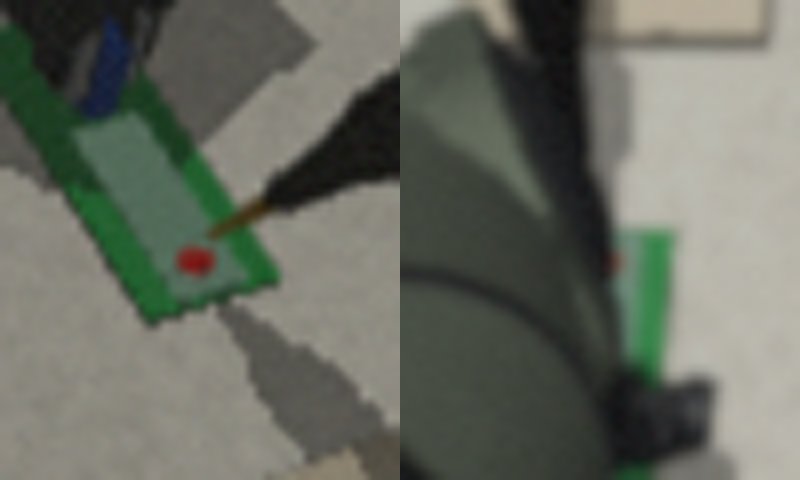

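Scene crop: the red spot is at (426.4,236.6) and the tip at (428.3,233.5). That puts the tip about 2 mm further in +x than the spot, so I'll nudge 1.5 mm and hold.

move_arm(
  gripper=[0, 0, 0, 0, 0, 0, 0, 0],
  linear=[
    [-0.08, 0, -0.03],
    [-0.08, 0.04, 0],
    [0, 0, 0],
    [0, 0, 0],
    [0, 0, 0],
    [0, 0, 0],
    [0, 0, 0],
    [0, 0, 0],
  ],
  twist=[0, 0, 0, 0, 0, 0, 0, 0],
)

```text
clock: 7.3
position: [0.5229, 0.2964, 0.0126]
tool_rot: [-3.141, -0.002, -3.141]
force: [-7.3, -3.2, 12.1]
grip_width: 0.0112
finger_force: 60.9
```

```bash
python3 - <<'E'
from h import *
o=monitor.observe();print(o['position'],o['tool_rot'],o['clock'],o['force'],o['finger_force'])
S=grab('scene')
R=Rot.from_euler('xyz',o['tool_rot']).as_matrix();sp=o['position']+R@[-.08,0,.006]
hsv=cv2.cvtColor(S['img'],cv2.COLOR_RGB2HSV)
p0=proj(S,sp);print('pred spot',p0,'pred point 15.4mm above',proj(S,sp+[0,0,.016]))
sub=S['img'][225:245,412:440].astype(int)
w=np.clip(sub[...,0]-1.4*np.maximum(sub[...,1],sub[...,2]),0,None)
yy,xx=np.mgrid[225:245,412:440];sp2=(xx*w).sum()/w.sum(),(yy*w).sum()/w.sum();print('spot',sp2)
J=np.array([proj(S,sp+d)-p0 for d in([.001,0,0],[0,.001,0])]).T
obs=np.array([428.3,233.5])-sp2;print('tip-spot mm',np.linalg.solve(J,obs-(proj(S,sp+[0,0,.016])-p0)))
E
```

```text
[0.52291077 0.29635966 0.01262494] [-3.14075577e+00 -2.15730755e-03 -3.14070847e+00] 7.3 [-7.34946898 -3.23593921 12.10117447] 60.87915480136871
pred spot [426.0231855  237.26267183] pred point 15.4mm above [427.2227464  233.52906627]
spot (np.float64(426.21887159533077), np.float64(236.21335927367056))
tip-spot mm [3.7797359  0.52042903]
```

move_arm(
  gripper=[0, 0, 0, 0, 0, 0, 0, 0],
  linear=[
    [0, 0, -0.2],
    [-0.15, -0.05, 0],
    [0, 0, 0],
    [0, 0, 0.1],
    [0, 0, 0.06],
    [0, 0, 0],
    [0, 0, 0],
    [0, 0, 0],
  ],
  twist=[0, 0, 0, 0, 0, 0, 0, 0],
)

```text
clock: 8.15
position: [0.5259, 0.2961, 0.013]
tool_rot: [-3.142, -0.0, -3.141]
force: [0.2, 0.5, 0.1]
grip_width: 0.011
finger_force: 58.9
```

```bash
cat > sp.py <<'E'
from h import *
o=monitor.observe();print(o['position'],o['tool_rot'],o['clock'],o['force'],o['finger_force'])
S=grab('scene')
R=Rot.from_euler('xyz',o['tool_rot']).as_matrix();sp=o['position']+R@[-.08,0,.006]
p0=proj(S,sp);q=proj(S,sp+[0,0,.016])-p0
sub=S['img'][225:245,412:440].astype(int)
w=np.clip(sub[...,0]-1.4*np.maximum(sub[...,1],sub[...,2]),0,None)
yy,xx=np.mgrid[225:245,412:440];sp2=(xx*w).sum()/w.sum(),(yy*w).sum()/w.sum();print('spot',sp2,p0)
J=np.array([proj(S,sp+d)-p0 for d in([.001,0,0],[0,.001,0])]).T
print('tip-spot mm',np.linalg.solve(J,np.array([428.3,233.5])-sp2-q))
E
python3 sp.py
```

```text
[0.52591764 0.29609691 0.01295222] [-3.14156277e+00 -5.87873591e-05 -3.14109893e+00] 8.15 [0.19816999 0.45129317 0.08646216] 58.87412130832672
spot (np.float64(426.429718875502), np.float64(237.0357794815626)) [426.52648668 238.03929287]
tip-spot mm [1.17549131 1.30762424]
```

move_arm(
  gripper=[0, 0, 0, 0, 0, 0, 0, 0],
  linear=[
    [0, 0, 0.04],
    [0, 0, 0],
    [0, 0, 0],
    [0, 0, 0],
    [0, 0, 0],
    [0, 0, 0],
    [0, 0, 0],
    [0, 0, 0],
  ],
  twist=[0, 0, 0, 0, 0, 0, 0, 0],
)

```text
clock: 9.0
position: [0.526, 0.2961, 0.0127]
tool_rot: [3.142, 0.0, -3.141]
force: [-0.1, -0.1, 1.6]
grip_width: 0.0109
finger_force: 59.3
```

```bash
python3 sp.py; python3 - <<'E'
from h import *
# reader platen: white outline / blue face corners in T and S (saved start frames)
import pickle;S,T=pickle.load(open('st.pkl','rb'))
a=cv2.resize(S['img'][245:305,165:225],None,fx=6.5,fy=6.5,interpolation=cv2.INTER_CUBIC);b=cv2.resize(T['img'][205:265,385:445],None,fx=6.5,fy=6.5,interpolation=cv2.INTER_CUBIC)
cv2.imwrite('pics/c7.png',np.hstack([a,b])[:,:,::-1])
E
```

```text
[0.5259897  0.29607703 0.01265435] [ 3.14157599e+00  1.00431193e-04 -3.14108470e+00] 9.0 [-0.09518076 -0.05185814  1.58821875] 59.25871789455414
spot (np.float64(426.4161278052492), np.float64(237.07341194370483)) [426.51262027 238.12786805]
tip-spot mm [1.07451451 1.40491021]
```

View pics/c7.png

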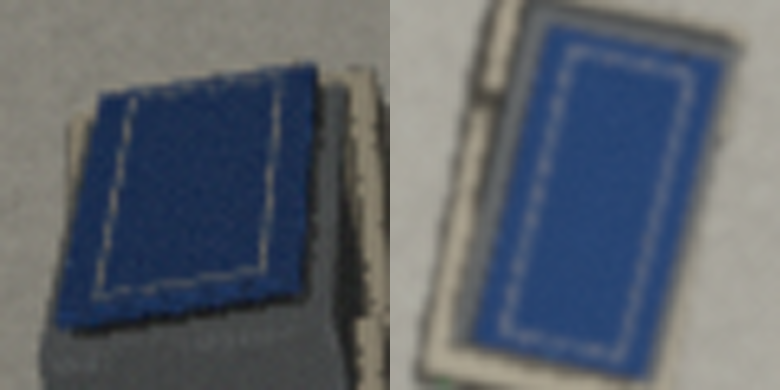

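```bash
python3 - <<'E'
from h import *
import pickle;S,T=pickle.load(open('st.pkl','rb'))
g=lambda o,p:((p[0]+.5)/6.5-.5+o[0],(p[1]+.5)/6.5-.5+o[1])
s=[(264,268),(94,297),(281,75),(133,98)];t=[(182,50),(300,75),(115,330),(232,360)]
Q=[]
for a,b in zip(s,t):
    x,r=tri(ray(S,*g((165,245),a)),ray(T,*g((385,205),b)));Q.append(x);print(np.round(x,4),np.round(r,4))
Q=np.array(Q);c=Q.mean(0);ux=(Q[0]+Q[1]-Q[2]-Q[3])/2;uy=(Q[0]+Q[2]-Q[1]-Q[3])/2
n=np.cross(ux,uy);n/=np.linalg.norm(n);sl=np.arccos(n[2])
print('c',c,'len',np.linalg.norm(ux),np.linalg.norm(uy),'yaw',np.arctan2(ux[1],ux[0]),np.arctan2(uy[1],uy[0])-np.pi/2,'slope',sl,np.arctan2(ux[2],np.hypot(*ux[:2])))
E
```

```text
[ 0.622  -0.272   0.1197] [0.0003 0.0003]
[ 0.6131 -0.3256  0.119 ] [0.0007 0.0007]
[ 0.505  -0.2521  0.0634] [0.0004 0.0004]
[ 0.4942 -0.3055  0.0609] [0.0005 0.0005]
c [ 0.55858939 -0.28881551  0.09074199] len 0.13256695218305625 0.05440626518926595 yaw -0.16769410635953683 -0.18156739734746585 slope 0.446490050622098 0.446018320248887
```

The outline triangulates to 132.6x54.4 mm (given as 134x55), with its centre at (.5586,-.2888,.0907), yaw -0.172 and slope 0.446 rad. The moves can't tilt the wrist, so I'll let the plate pivot about the pads, which lie along the tool's y axis, by pressing its nose on the face with a light grip. First I'll retreat and carry it over.

move_arm(
  gripper=[0, 0, 0, 0, 0, 0, 0, 0],
  linear=[
    [0, 0, -0.3],
    [1, 0, -0.2],
    [2, 0, 0],
    [3, 0, 0],
    [2, -2, -3],
    [0, -4, -4],
    [0, -4, -4],
    [0, -4, -4],
  ],
  twist=[0, 0, 0, 0, 0, 0, 0, 0],
)

```text
clock: 9.85
position: [0.4448, 0.1687, 0.155]
tool_rot: [3.142, -0.0, -3.14]
force: [0.7, 0.7, -1.0]
grip_width: 0.0111
finger_force: 58.9
```

move_arm(
  gripper=[0, 0, 0, 0, 0, 0, 0, 0],
  linear=[
    [-0.5, -4.5, 0],
    [-0.5, -4.5, 0],
    [-0.5, -4.5, 0],
    [-0.5, -4.5, 0],
    [-0.5, -4.5, 0],
    [-0.5, -4.5, 0],
    [-0.5, -4.5, 0],
    [-0.5, -4.5, 0],
  ],
  twist=[0, 0, 0, 0, 0, 0, 0, 0],
)

```text
clock: 10.65
position: [0.4856, -0.1913, 0.1538]
tool_rot: [3.141, 0.0, -3.141]
force: [2.1, 0.9, -1.0]
grip_width: 0.011
finger_force: 59.0
```

move_arm(
  gripper=[0, 0, 0, 0, 0, 0, 0, 0],
  linear=[
    [-1, -3, -1],
    [-1, -3, 0],
    [-1, -2, 0],
    [-0.3, -0.8, 0],
    [0, 0, 0],
    [0, 0, 0],
    [0, 0, 0],
    [0, 0, 0],
  ],
  twist=[0, 0, 0, 0, 5, 4.8, 0, 0],
)

```text
clock: 11.45
position: [0.5191, -0.2771, 0.1636]
tool_rot: [3.141, -0.0, 2.974]
force: [-0.2, -0.0, -1.2]
grip_width: 0.0111
finger_force: 58.9
```

```bash
python3 - <<'E'
from h import *
o=monitor.observe();print(o['position'],o['tool_rot'],o['clock'],o['force'],o['finger_force'])
p=o['position'];y=o['tool_rot'][2];R=Rot.from_euler('xyz',o['tool_rot']).as_matrix()
print('to go tool cm',100*R.T@(np.array([.5185,-.2818,.135])-p))
S=grab('scene','s8');T=grab('top');c=[]
for f in(S,T):
    u,v=np.int32(proj(f,(.55,-.28,.12)));c.append(cv2.resize(f['img'][v-50:v+60,u-50:u+50],None,fx=4,fy=4,interpolation=cv2.INTER_CUBIC))
cv2.imwrite('pics/c8.png',np.hstack(c)[:,:,::-1])
E
```

```text
[ 0.51907492 -0.27705807  0.16364885] [ 3.14133316e+00 -3.09464488e-04  2.97443607e+00] 11.45 [-0.21063764 -0.04881447 -1.24453507] 58.90528678894043
to go tool cm [-0.0230919  -0.47789243  2.86475407]
```

View pics/c8.png

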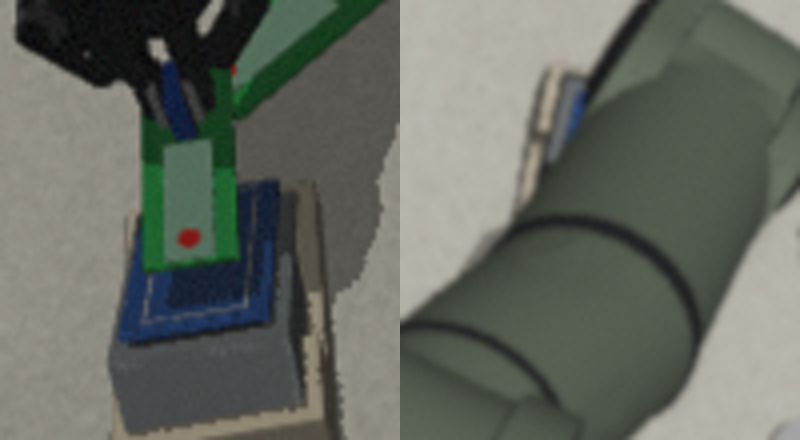

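Scene crop: the carrier hangs level over the platen, with its spot at about crop (189,238), in line with the outline. Next I'll move 5 mm sideways, come down to just above contact and ease the grip to 20 N.

move_arm(
  gripper=[0, 0, 0, 0, 0, 0],
  linear=[
    [0, -0.48, 0.5],
    [0, 0, 1],
    [0, 0, 0.8],
    [0, 0, 0],
    [0, 0, 0],
    [0, 0, 0],
  ],
  twist=[0, 0, 0, 0, 0, 0],
  squeeze=20,
)

```text
clock: 12.15
position: [0.5185, -0.2828, 0.1408]
tool_rot: [-3.141, 0.0, 2.971]
force: [0.1, 0.1, -1.0]
grip_width: 0.0112
finger_force: 58.9
```

move_arm(
  gripper=[0, 0, 0, 0],
  linear=[
    [0, 0, 0.3],
    [0, 0, 0.3],
    [0, 0, 0.3],
    [0, 0, 0.3],
  ],
  twist=[0, 0, 0, 0],
)

```text
clock: 12.55
position: [0.5184, -0.2827, 0.1284]
tool_rot: [-3.142, -0.0, 2.971]
force: [0.4, 0.3, -1.9]
grip_width: 0.0113
finger_force: 58.9
```

move_arm(
  gripper=[0.02, 0.02],
  linear=[
    [0, 0, 0],
    [0, 0, 0],
  ],
  twist=[0, 0],
  squeeze=25,
)

```text
clock: 12.75
position: [0.5184, -0.2827, 0.1286]
tool_rot: [-3.142, -0.0, 2.971]
force: [-0.1, -0.1, -0.9]
grip_width: 0.0108
finger_force: 58.9
```

move_arm(
  gripper=[0, 0, 0, 0],
  linear=[
    [0, 0, 0.2],
    [0, 0, 0.2],
    [0, 0, 0.2],
    [0, 0, 0],
  ],
  twist=[0, 0, 0, 0],
  squeeze=20,
)

```text
clock: 13.15
position: [0.5188, -0.2829, 0.1228]
tool_rot: [-3.141, 0.001, 2.971]
force: [0.2, 1.3, 4.9]
grip_width: 0.0109
finger_force: 59.7
```

move_arm(
  gripper=[0, 0, 0],
  linear=[
    [0, 0, 0.2],
    [0, 0, 0.2],
    [0, 0, 0],
  ],
  twist=[0, 0, 0],
)

```text
clock: 13.45
position: [0.5186, -0.2829, 0.1189]
tool_rot: [-3.141, 0.001, 2.971]
force: [-0.8, -0.6, 6.4]
grip_width: 0.011
finger_force: 60.2
```

move_arm(
  gripper=[0, 0, 0, 0],
  linear=[
    [0, 0, 0.2],
    [0, 0, 0.2],
    [0, 0, 0.2],
    [0, 0, 0],
  ],
  twist=[0, 0, 0, 0],
)

```text
clock: 13.85
position: [0.518, -0.2829, 0.1127]
tool_rot: [-3.142, -0.0, 2.971]
force: [-5.1, 1.0, 8.4]
grip_width: 0.011
finger_force: 60.6
```

move_arm(
  gripper=[0, 0, 0, 0],
  linear=[
    [0, 0, 0.2],
    [0, 0, 0.2],
    [0, 0, 0.2],
    [0, 0, 0],
  ],
  twist=[0, 0, 0, 0],
)

```text
clock: 14.25
position: [0.5174, -0.2827, 0.1066]
tool_rot: [3.141, -0.002, 2.971]
force: [-7.4, 2.4, 7.4]
grip_width: 0.011
finger_force: 61.0
```

```bash
cat > til.py <<'E'
from h import *
o=monitor.observe();print(o['position'],o['tool_rot'],o['clock'],o['force'],o['moment'],o['finger_force'])
R=Rot.from_euler('xyz',o['tool_rot']).as_matrix();G=o['position']+R@[0,0,-.019]
ps=o['tool_rot'][2]-np.pi;h=np.array([np.cos(ps),np.sin(ps),0])
S=grab('scene');im=S['img'].astype(int)
u0,v0=np.int32(proj(S,G+.07*h));sub=im[v0-40:v0+60,u0-35:u0+35]
w=np.clip(sub[...,0]-1.4*np.maximum(sub[...,1],sub[...,2]),0,None);w[w<20]=0
yy,xx=np.mgrid[v0-40:v0+60,u0-35:u0+35];ob=np.array([(xx*w).sum()/w.sum(),(yy*w).sum()/w.sum()])
print('spot px',ob,(w>0).sum())
for th in np.arange(0,.61,.1):
    u=np.cos(th)*h+np.array([0,0,np.sin(th)]);n=-np.sin(th)*h+np.array([0,0,np.cos(th)])
    print(round(th,2),np.round(proj(S,G+.08*u-.0256*n),1))
E
python3 til.py
```

```text
[ 0.51739079 -0.28273895  0.10655079] [ 3.14137507e+00 -1.72632223e-03  2.97051067e+00] 14.25 [-7.42415557  2.3507541   7.43447101] [0.21967601 0.88579051 0.00101857] 60.98752498626709
spot px [192.82020389 281.8231696 ] 16
0.0 [193.4 284.4]
0.1 [192.6 283.3]
0.2 [191.8 281.8]
0.3 [190.9 279.9]
0.4 [190.1 277.7]
0.5 [189.2 275.1]
0.6 [188.3 272.3]
```

move_arm(
  gripper=[0, 0, 0, 0],
  linear=[
    [0, 0, 0.2],
    [0, 0, 0.2],
    [0, 0, 0.2],
    [0, 0, 0],
  ],
  twist=[0, 0, 0, 0],
)

```text
clock: 14.7
position: [0.5169, -0.2827, 0.1004]
tool_rot: [3.141, -0.003, 2.97]
force: [-10.3, 2.7, 8.5]
grip_width: 0.0112
finger_force: 61.5
```

```bash
python3 til.py
```

```text
[ 0.5169133  -0.28267974  0.10037248] [ 3.14123912e+00 -2.69902852e-03  2.97041333e+00] 14.7 [-10.34457083   2.68023164   8.54174718] [ 0.26498464  1.3018384  -0.02630426] 61.53578996658325
spot px [192.95329949 282.26822335] 16
0.0 [194.  285.7]
0.1 [193.2 284.6]
0.2 [192.4 283.1]
0.3 [191.6 281.3]
0.4 [190.7 279.1]
0.5 [189.8 276.5]
0.6 [188.9 273.7]
```

move_arm(
  gripper=[0, 0, 0, 0],
  linear=[
    [0.1, 0, 0.1],
    [0.1, 0, 0.2],
    [0.1, 0, 0.2],
    [0, 0, 0],
  ],
  twist=[0, 0, 0, 0],
)

```text
clock: 15.15
position: [0.5149, -0.2823, 0.0957]
tool_rot: [-3.142, -0.001, 2.971]
force: [-4.5, 0.2, 4.9]
grip_width: 0.0109
finger_force: 62.0
```

```bash
python3 til.py
```

```text
[ 0.51491136 -0.28233982  0.09566123] [-3.14159145e+00 -6.61933684e-04  2.97055462e+00] 15.15 [-4.45679649  0.24014105  4.88772621] [ 0.00732719  0.28092199 -0.03751009] 61.95475101470947
spot px [192.79595541 281.38527353] 13
0.0 [194.4 286. ]
0.1 [193.7 284.9]
0.2 [192.9 283.4]
0.3 [192.  281.6]
0.4 [191.2 279.4]
0.5 [190.3 276.9]
0.6 [189.4 274.1]
```

move_arm(
  gripper=[0, 0, 0, 0, 0],
  linear=[
    [0.05, 0, 0.2],
    [0.05, 0, 0.2],
    [0.05, 0, 0.2],
    [0.05, 0, 0.1],
    [0, 0, 0],
  ],
  twist=[0, 0, 0, 0, 0],
)

```text
clock: 15.7
position: [0.514, -0.2822, 0.0891]
tool_rot: [-3.141, 0.001, 2.971]
force: [-1.0, 0.1, 7.1]
grip_width: 0.0109
finger_force: 62.7
```

```bash
python3 til.py
```

```text
[ 0.51399065 -0.28219718  0.08909068] [-3.14121757e+00  1.40162345e-03  2.97087581e+00] 15.7 [-0.98408913  0.11211642  7.12517893] [-0.11206381 -0.72725529 -0.003924  ] 62.692623138427734
spot px [192.83687341 281.21467007] 12
0.0 [195.1 287.1]
0.1 [194.3 286.1]
0.2 [193.5 284.6]
0.3 [192.7 282.8]
0.4 [191.8 280.7]
0.5 [191.  278.2]
0.6 [190.1 275.3]
```

move_arm(
  gripper=[0, 0, 0, 0],
  linear=[
    [0, 0, 0.2],
    [0, 0, 0.2],
    [0, 0, 0.1],
    [0, 0, 0],
  ],
  twist=[0, 0, 0, 0],
)

```text
clock: 16.15
position: [0.5139, -0.2821, 0.084]
tool_rot: [-3.141, 0.001, 2.971]
force: [-0.3, 1.2, 7.3]
grip_width: 0.0106
finger_force: 63.1
```

```bash
python3 til.py
```

```text
[ 0.51388925 -0.28213003  0.08401469] [-3.14126495e+00  1.06532047e-03  2.97095424e+00] 16.15 [-0.33872218  1.15145889  7.27210649] [-0.07890886 -0.5189493   0.03470365] 63.05488586425781
spot px [192.87106299 281.33923885] 11
0.0 [195.6 288.3]
0.1 [194.8 287.2]
0.2 [194.  285.8]
0.3 [193.2 284. ]
0.4 [192.4 281.8]
0.5 [191.5 279.4]
0.6 [190.7 276.6]
```

move_arm(
  gripper=[0, 0, 0, 0],
  linear=[
    [0, 0, 0.1],
    [0, 0, 0.1],
    [0, 0, 0],
    [0, 0, 0],
  ],
  twist=[0, 0, 0, 0],
)

```text
clock: 16.6
position: [0.514, -0.2822, 0.0822]
tool_rot: [-3.141, 0.001, 2.971]
force: [-0.4, 0.2, 7.0]
grip_width: 0.0112
finger_force: 63.3
```

```bash
python3 til.py
```

```text
[ 0.51401091 -0.28220758  0.0821587 ] [-3.14120364e+00  1.39428260e-03  2.97090450e+00] 16.6 [-0.36112487  0.20008991  7.00244882] [-0.10665118 -0.73947079 -0.02458583] 63.33387851715088
spot px [192.92195284 281.44603122] 12
0.0 [195.7 288.7]
0.1 [195.  287.7]
0.2 [194.2 286.3]
0.3 [193.4 284.5]
0.4 [192.5 282.3]
0.5 [191.7 279.9]
0.6 [190.8 277.1]
```

move_arm(
  gripper=[0, 0, 0, 0],
  linear=[
    [0, 0, 0.1],
    [0, 0, 0.1],
    [0, 0, 0.1],
    [0, 0, 0],
  ],
  twist=[0, 0, 0, 0],
)

```text
clock: 17.05
position: [0.514, -0.2822, 0.0791]
tool_rot: [-3.141, 0.001, 2.971]
force: [-0.5, 0.5, 7.5]
grip_width: 0.0111
finger_force: 63.6
```

```bash
python3 til.py
```

```text
[ 0.51401623 -0.28220075  0.07911447] [-3.14120139e+00  1.39792145e-03  2.97091313e+00] 17.05 [-0.45230568  0.4836721   7.5432472 ] [-0.11270432 -0.74849273  0.03720968] 63.565006256103516
spot px [193.08114116 281.59392368] 10
0.0 [196.  289.4]
0.1 [195.3 288.4]
0.2 [194.5 287. ]
0.3 [193.7 285.2]
0.4 [192.8 283.1]
0.5 [192.  280.6]
0.6 [191.1 277.8]
```

move_arm(
  gripper=[0, 0, 0, 0],
  linear=[
    [0, 0, 0.1],
    [0, 0, 0.1],
    [0, 0, 0.1],
    [0, 0, 0],
  ],
  twist=[0, 0, 0, 0],
)

```text
clock: 17.5
position: [0.5144, -0.2823, 0.0763]
tool_rot: [-3.141, 0.002, 2.971]
force: [0.4, 0.6, 9.1]
grip_width: 0.0107
finger_force: 64.1
```

```bash
python3 til.py
```

```text
[ 0.51438206 -0.28226405  0.07630685] [-3.14106497e+00  2.11991423e-03  2.97105585e+00] 17.5 [0.39298392 0.60531284 9.10889915] [-0.09282724 -0.95187588  0.04531257] 64.07512307167053
spot px [193.17285767 282.0353071 ] 11
0.0 [196.3 290.2]
0.1 [195.5 289.2]
0.2 [194.8 287.8]
0.3 [194. 286.]
0.4 [193.1 283.9]
0.5 [192.3 281.4]
0.6 [191.4 278.7]
```

move_arm(
  gripper=[0, 0, 0, 0],
  linear=[
    [0, 0, 0.1],
    [0, 0, 0.1],
    [0, 0, 0],
    [0, 0, 0],
  ],
  twist=[0, 0, 0, 0],
)

```text
clock: 17.95
position: [0.5147, -0.2823, 0.0746]
tool_rot: [-3.141, 0.003, 2.971]
force: [1.1, 0.1, 12.1]
grip_width: 0.0112
finger_force: 64.5
```

```bash
python3 til.py
```

```text
[ 0.51465906 -0.28234319  0.07461843] [-3.14099511e+00  2.75183379e-03  2.97101152e+00] 17.95 [ 1.11214563  0.10026992 12.08266193] [-0.04394598 -1.11162484  0.03903405] 64.50688004493713
spot px [193.26575809 282.53960818] 9
0.0 [196.4 290.7]
0.1 [195.7 289.7]
0.2 [194.9 288.3]
0.3 [194.1 286.5]
0.4 [193.3 284.4]
0.5 [192.4 282. ]
0.6 [191.6 279.2]
```

The tilt has stopped at about 0.45 rad and the force now rises with depth at the spring rate, so the carrier is flush. It sits about 8 mm low along the slope and is pressed fairly deep. I'll back off along the normal and slide it up the slope.

move_arm(
  gripper=[0, 0, 0, 0, 0, 0, 0],
  linear=[
    [0.05, 0, -0.1],
    [0.05, 0, -0.12],
    [-0.14, 0, -0.06],
    [-0.14, 0, -0.07],
    [-0.14, 0, -0.07],
    [-0.14, 0, -0.06],
    [0, 0, 0],
  ],
  twist=[0, 0, 0, 0, 0, 0, 0],
)

```text
clock: 18.7
position: [0.5167, -0.2825, 0.0782]
tool_rot: [3.141, -0.003, 2.971]
force: [-6.0, 1.5, 5.1]
grip_width: 0.011
finger_force: 63.5
```

```bash
cat >> til.py <<'E'
th=.446;u=np.cos(th)*h+np.array([0,0,np.sin(th)]);n=-np.sin(th)*h+np.array([0,0,np.cos(th)])
c=G+.03*u-.0316*n;pc=np.array([.5586,-.2888,.0885]);d=c-pc;F=o['force']+[0,0,1]
print('centre in platen mm',1e3*np.array([d@u,d@np.cross(n,u),d@n]),'N',F@n,'tang',F@u)
E
python3 til.py
```

```text
[ 0.51665905 -0.28253543  0.07824504] [ 3.14123491e+00 -2.65691538e-03  2.97060534e+00] 18.7 [-5.97012622  1.46703745  5.06253265] [0.14841002 0.9722475  0.05712952] 63.471572399139404
spot px [193.09873794 282.67074981] 11
0.0 [196.2 290.7]
0.1 [195.4 289.6]
0.2 [194.6 288.2]
0.3 [193.8 286.5]
0.4 [193.  284.3]
0.5 [192.1 281.9]
0.6 [191.3 279.1]
centre in platen mm [-4.43039286 -0.97005712 -5.44460205] N 8.114892912963985 tang -2.917652681494845
```

move_arm(
  gripper=[0, 0, 0],
  linear=[
    [0.05, 0, -0.06],
    [0.05, 0, -0.04],
    [0, 0, 0],
  ],
  twist=[0, 0, 0],
)

```text
clock: 19.05
position: [0.5161, -0.2825, 0.0794]
tool_rot: [3.141, -0.002, 2.971]
force: [-4.9, 0.1, 4.3]
grip_width: 0.011
finger_force: 63.4
```

```bash
python3 til.py; python3 - <<'E'
from h import *
import pickle
S,_=pickle.load(open('st.pkl','rb'));im=cv2.imread('pics/s8.png')[:,:,::-1].astype(int)
p=np.array([.51907,-.27706,.16365]);ps=2.9744-np.pi;h=np.array([np.cos(ps),np.sin(ps),0])
q=proj(S,p+.08*h+[0,0,.019-.0256]);u0,v0=np.int32(q);sub=im[v0-20:v0+20,u0-20:u0+20]
w=np.clip(sub[...,0]-1.4*np.maximum(sub[...,1],sub[...,2]),0,None);w[w<20]=0
yy,xx=np.mgrid[v0-20:v0+20,u0-20:u0+20];print('pred',q,'obs',(xx*w).sum()/w.sum(),(yy*w).sum()/w.sum())
E
```

```text
[ 0.51609081 -0.28245875  0.07942038] [ 3.14140687e+00 -1.57946729e-03  2.97066084e+00] 19.05 [-4.94057259  0.07796266  4.2989525 ] [ 0.11939915  0.60008942 -0.04086874] 63.3890175819397
spot px [192.86157518 282.1339925 ] 12
0.0 [196.  290.2]
0.1 [195.3 289.1]
0.2 [194.5 287.7]
0.3 [193.7 286. ]
0.4 [192.9 283.8]
0.5 [192.  281.4]
0.6 [191.2 278.6]
centre in platen mm [-4.4588481  -0.98553091 -4.12815976] N 6.8864367650102665 tang -2.1185338423143625
pred [190.49518408 269.95077878] obs 190.8612020232074 268.99940493900624
```

move_arm(
  gripper=[0, 0, 0, 0, 0, 0, 0, 0],
  linear=[
    [0, 0, 0],
    [0, 0, 0],
    [0, 0, 0],
    [0, 0, 0],
    [0, 0, 0],
    [0, 0, 0],
    [0, 0, 0],
    [0, 0, 0],
  ],
  twist=[0, 0, 0, 0, 0, 0, 0, 0],
)

```text
clock: 19.9
position: [0.5161, -0.2825, 0.0794]
tool_rot: [3.141, -0.002, 2.971]
force: [-5.3, 1.2, 4.9]
grip_width: 0.0109
finger_force: 63.4
```

```bash
python3 til.py | sed -n '1,4p;$p'; python3 - <<'E'
from h import *
A=[]
for i in range(8):
    grab('scene');o=monitor.observe();F=o['force']+[0,0,1];M=o['moment'];ps=o['tool_rot'][2]-np.pi;h=np.array([np.cos(ps),np.sin(ps),0]);y=np.array([-h[1],h[0],0])
    A.append([*F,F@h,M@y])
A=np.array(A);m=A.mean(0);print(m,A.std(0))
for z in(-.197,-.215):print('cop from grip',(z*m[3]-m[4])/m[2])
E
```

```text
[ 0.51612249 -0.2824684   0.07937251] [ 3.14143534e+00 -1.56031695e-03  2.97064478e+00] 19.9 [-5.27229287  1.16603302  4.87277624] [0.10017619 0.59616221 0.0234073 ] 63.392372131347656
spot px [192.83119736 282.2255584 ] 11
0.0 [196.  290.2]
0.1 [195.3 289.2]
centre in platen mm [-4.45015769 -0.98980714 -4.18537703] N 7.624973118121664 tang -2.332899447787095
[-5.40120316  0.88846528  4.82263785 -5.47361742  0.58555803] [0.459623   0.53810643 0.56180506 0.42323864 0.02514184]
cop from grip 0.10217325507522765
cop from grip 0.12260296941124413
```

```bash
python3 -c "
from workcell import bot
print(bot.job_done())"
```

```text
the job is handed in; nothing more can be done
None
```

I handed the job in with the carrier gripped and pressed on the reader face at about 7 N, about 5 mm from the outline's centre by my measurements, red-spot end up. Its tilt measured about 0.43 rad against 0.446 rad for the face, with contact mostly at the upper edge. Before that, I held the spot about 2 mm from under the pipette tip for over a second; no verdict came back.

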